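# Ease a wooden float off a bent storage rod

## Task

The red wooden float is threaded on the yellow rod that sticks out of the white locker, and the outer half of that rod has been knocked crooked. Slide the float off the free end, easing it along the bend by feel so that the rod is never strained (only a light touch, under 6 N), then set the float down gently, without dropping it, on its side between the two battens of the plywood tray with its bore running along the battens, and let go. Leave the coffee pot, bailer and file where they are.

Things in the scene. Friction and masses are not known exactly. Their poses are not given: they have to be found in the camera images.
- float: Red wooden float, a thick round ring: 56 mm outside diameter, 32 mm long, 16 mm through bore, 60 to 115 g. Origin at its centre; x is the bore axis. It starts hanging on the straight inner half of the rod, the top of its bore resting on the rod, so its centre is about 3 mm below the rod axis. Can be gripped from above across its 56 mm diameter.
- locker: White plywood locker, fixed, 160 (x) by 220 (y) by 170 mm high, origin at the centre of its underside, z up. A rod sticks out of its -x face, 140 mm above the underside, midway in y. The rod counts as part of the locker: the force on it from float or gripper must stay below 6 N.
- rod_root (a point): Where the rod's axis leaves the locker's face; axes as the locker's, the rod runs along -x. Yellow-painted steel rod, 10 mm diameter, 190 mm long with an open rounded end. Its root sits in a rubber bush (30 mm diameter, 14 mm long) that gives about 0.15 mm per newton at the free end, less nearer the locker.
- rod_bend (a point): The bend on the rod's axis, 100 mm from the face; axes as the locker's. From face to bend the rod is straight and level. The last 90 mm, bend to free end, are straight but lean 0.13 to 0.17 rad off the -x direction, towards any side (up, down, left, right or between), different each time; this lean is not measured.
- tray: Plywood tray, fixed, 170 (x) by 190 (y) mm, walls 30 mm high, floor 6 mm thick; origin at the centre of its underside, z up. Two brown battens, 110 mm long, 7 wide, 8 high above the floor, run along x either side of the centre, 36 mm apart. The float seated between them rests on their inner edges, centre about 36 mm above the tray's underside, bore along x (either way round).
- coffee_pot: Blue enamel coffee pot, 116 mm across the base, 154 mm high, with spout and handle reaching 95 mm from its axis; origin at the centre of its base. To be left alone.
- bailer: Orange plastic bailer scoop, an open box 130 by 100 by 70 mm with a 90 mm handle along its -x; origin under the box's centre. To be left alone.
- hook_file: Steel hook file with rosewood handle, 210 mm long along its x, 26 mm wide, 20 mm high; origin at its underside where blade (+x) meets handle. To be left alone.
There are look-alikes about, which are no part of the job. Leave any black, blue or turquoise look-alike of the float alone.

How it is judged (in metres and radians):
On the way:
1. the float is clear of the rod's free end (its centre more than 290 mm from the locker's centre along the rod's side, that is 210 mm from the face) and held by the fingers, still above 80 mm (x of float in the frame of locker below -0.29 m and height (world z) of float above 0.08 m and contact force between the fingers and float above 0.5 N), for 0.1 s.
At the end, for the whole second after the job is handed in: The float lies seated between the tray's battens: centre within 40 mm of the tray's middle along the battens and 8 mm across them, 30 to 42 mm above the tray's underside, bore within 0.2 rad of the battens' direction, at rest and released; pot, bailer and file within 15 mm of where they began (x of float in the frame of tray between -0.04 and 0.04 m and y of float in the frame of tray between -0.008 and 0.008 m and z of float in the frame of tray between 0.03 and 0.042 m and angle between the x axis of float and the x axis of tray, either way round below 0.2 rad and linear speed of float below 0.02 m/s and contact force between the fingers and float below 0.05 N and distance of each of coffee_pot, bailer, hook_file from where it was at the start of the episode below 0.015 m); the robot touches nothing.
It fails at once if the float presses the rod or locker with 6 N or more (contact force between float and locker above 6 N).
It fails at once if the robot presses the rod or locker with 6 N or more (contact force between any of the fingers, the arm and locker above 6 N).
It fails at once if the float is dropped (moves faster than 0.6 m/s out of the fingers) (linear speed of float above 0.6 m/s and contact force between the fingers and float below 0.2 N).
It fails at once if the float is set down hard (more than 25 N on the tray) (contact force between float and tray above 25 N).
It fails at once if the coffee pot, bailer or file is moved more than 15 mm (distance of any of coffee_pot, bailer, hook_file from where it was at the start of the episode above 0.015 m).
It also fails if it takes over 69 s, if anything falls off the work surface, if the arm or the gripper's body presses on something with over 40 N, if the wrist force passes 120 N, or if a joint passes its speed limit or range.

## Robot

A 6-joint arm with a two-finger parallel gripper is mounted at the origin on the work surface. World frame = base frame: x ahead of the robot, y to its left, z up, the work surface at z = 0. Lengths are in mm, angles in rad, forces in N, time in s.
With the tool pointing down it reaches from about 300 to 775 mm from the base axis. Payload 14.6 kg.
Tool frame: the origin (TCP) lies on the front face of the gripper's body, between the roots of the fingers; the fingertips stand 73 mm ahead of it and the grasp point (between the pads) lies 54 mm ahead of it; z points along the fingers, y is the direction in which the jaws open and shut (so a half turn about z gives the same grasp; the last joint's range is limited). The gripper opens to 85 mm and grips with 20 to 120 N. Pads are 22 mm wide; open, the fingers measure 114 mm over their backs; the gripper's body (76 mm by 85 mm) begins 54 mm behind the grasp point. The pads swing forward as they close: fully open they stand 13 mm farther back than shut.
Start: joints at [1.103, 0.3, 1.521, -0, 1.321, -0.067], TCP at [214.582, 506.404, 303.881] pointing down, gripper open.
Joint ranges: [-3.03, 3.03], [-0.79, 2.21], [0.23, 2.52], [-1.04, 4.18], [0, 3.07], [-2.55, 2.55]. Speed limits (rad/s): [2.22, 2.22, 2.57, 3.14, 3.14, 3.14].

## Interface

Orientations are given as [roll, pitch, yaw] about the fixed x, y, z axes, in that order (R = Rz(yaw) Ry(pitch) Rx(roll)).
In Python, from bench import arm gives the robot as it stands.
- The arm moves only by the shell command python3 -m handwheel 'ROWS' [FORCE]. ROWS is JSON, a list of rows, each a list of 3 entries, a list of its own where there are three numbers: the shift along the world's x, y, z in m, then the turn about the world's z in rad, then the gripper command: -1 is shut, 1 is fully open, values between are in proportion. In form: [[[tx, ty, tz], spin, hand], ...]. A call has 1 to 10 rows; each row is the pose to reach, as a shift and turn from the pose commanded when the call began; what a row does not reach only later rows make up. A row lasts 1/12 s, in which the tool goes at most 41.7 mm and 7.16 degrees, less where a joint would pass 70% of its speed; a pose out of reach is approached as far as the arm can. A call with a gripper value outside its range is refused whole. The fingers move at their own pace and stop on an object; FORCE is the grip in N (left out, the last holds). Time passes only in rows, so rows that repeat a pose let the fingers close. It gives the time, the measured TCP pose, the force and the opening at its end, in the units of the state.
- arm.read_state(): the state, without advancing time (a new reading comes with each control period).
- arm.get_image(name): name is "side" or "top"; returns a dict with "pixels" (384x512x3 uint8, blue, green, red), "depth" (384x512 float32, mm along the optical axis (not along the pixel's ray), 0 where there is no reading), "intrinsics" (3x3 intrinsics, pixels), "camera_from_world" (4x4, takes a point from world to camera coordinates). Camera axes: x right, y up, looking along -z (the intrinsics and any distortion apply to the point x, -y, -z); pixel columns grow to the right and rows downward; lengths in mm; the calibration is good to about 2 mm. A picture is of the moment at which its call begins.
- arm.close_job(): hands the job in, once; it reports no verdict.
The state is a dict: "time_s": time; "q": joint angles; "qvel": joint speeds; "joint_efforts": joint torques, N m; "tcp_pos": TCP position; "tcp_rot": TCP orientation; "contact_force": force on the tool from outside, world axes, zero at the start; "torque": the same for the moment, N m; "grip_width": finger opening in mm.
Only numpy, scipy, OpenCV 4.12 (cv2) and the standard library are available. Lean on these libraries where they do the work, as an engineer would, in place of code of your own. Each camera call takes 0.05 s, during which the arm holds its last target.

## Working session

There is one attempt and no reset: what is moved stays moved. The work goes in short steps, Python scripts to look and compute and a shell command to move; the robot and the scene stay as the last step left them, time stands still between calls to the robot, and variables do not carry over. Pictures are saved under pics/ and viewed, and the job is handed in when it is done.

```bash
mkdir -p pics; ls; python3 - <<'E'
from bench import arm
import cv2,numpy as np
s=arm.read_state();print({k:np.round(v,3).tolist() for k,v in s.items()})
for n in("side","top"):
    d=arm.get_image(n);cv2.imwrite(f"pics/{n}0.png",d["pixels"]);np.savez(f"{n}0.npz",**d)
    print(n,d["intrinsics"].tolist(),np.round(d["camera_from_world"],4).tolist(),[k for k in d])
E
```

```text
pics
{'time_s': 0.0, 'q': [1.103, 0.3, 1.522, 0.0, 1.321, -0.067], 'qvel': [-0.001, -0.0, 0.001, 0.001, 0.0, 0.002], 'joint_efforts': [0.0, -54.348, -36.181, -0.0, 0.004, 0.0], 'tcp_pos': [214.499, 506.279, 303.322], 'tcp_rot': [-3.14, -0.0, 2.741], 'contact_force': [-0.417, -0.228, -0.521], 'torque': [0.039, 0.038, -0.027], 'grip_width': 85.783}
side [[447.147489637453, 0.0, 254.0446566199603], [0.0, 447.147489637453, 195.52581658386077], [0.0, 0.0, 1.0]] [[0.9912, -0.1322, 0.0023, -543.849], [0.0872, 0.6664, 0.7405, -147.6048], [-0.0994, -0.7338, 0.672, -979.6168], [0.0, 0.0, 0.0, 1.0]] ['pixels', 'depth', 'intrinsics', 'camera_from_world']
top [[411.0514720504212, 0.0, 255.1148848561063], [0.0, 411.0514720504212, 189.78729397772503], [0.0, 0.0, 1.0]] [[0.0063, -1.0, -0.0029, 36.8448], [0.998, 0.0061, 0.0621, -575.0664], [-0.0621, -0.0033, 0.9981, -1139.0318], [0.0, 0.0, 0.0, 1.0]] ['pixels', 'depth', 'intrinsics', 'camera_from_world']
```

View pics/side0.png

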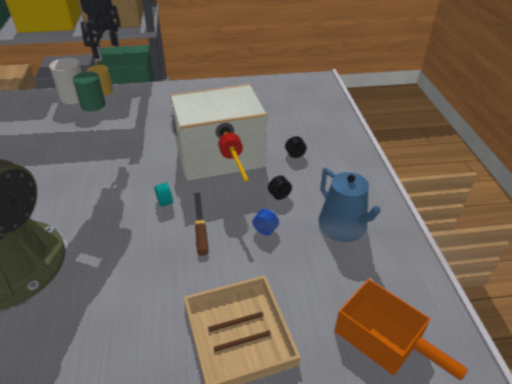

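View pics/top0.png

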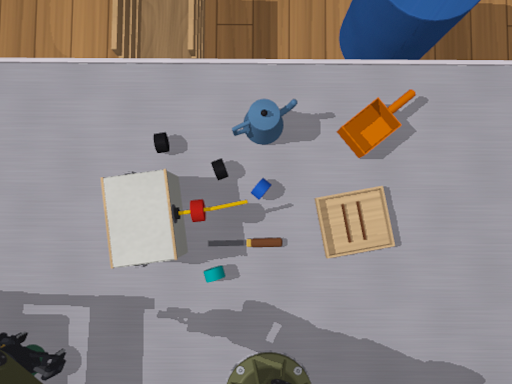

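The top view shows the locker near (140,218), the float at (197,211), the rod tip at about (246,202) and the tray at about (355,222). In the side view the float is at (231,146) and the rod tip at (245,178). The rod points along world -y. Next I'll measure these by colour mask and depth.

```bash
cat > h.py <<'E'
import numpy as np,cv2
def load(n): return dict(np.load(n+"0.npz"))
def pts(d,mask):
    v,u=np.nonzero(mask&(d["depth"]>0)); z=d["depth"][v,u].astype(float);K=d["intrinsics"]
    c=np.stack([(u-K[0,2])/K[0,0]*z,-(v-K[1,2])/K[1,1]*z,-z,np.ones_like(z)])
    return (np.linalg.inv(d["camera_from_world"])@c)[:3].T,u,v
def ray(d,u,v):
    K=d["intrinsics"];M=np.linalg.inv(d["camera_from_world"])
    r=M[:3,:3]@np.array([(u-K[0,2])/K[0,0],-(v-K[1,2])/K[1,1],-1]);return M[:3,3],r/np.linalg.norm(r)
def onplane(d,u,v,h):
    o,r=ray(d,u,v);return o+r*(h-o[2])/r[2]
def tri(a,b):
    (o1,r1),(o2,r2)=a,b;A=np.stack([r1,-r2],1);t=np.linalg.lstsq(A,o2-o1,rcond=None)[0]
    p,q=o1+r1*t[0],o2+r2*t[1];return (p+q)/2,np.linalg.norm(p-q)
def hsv(d): return cv2.cvtColor(d["pixels"],cv2.COLOR_BGR2HSV)
def yellow(d):
    h=hsv(d);return (h[...,0]>20)&(h[...,0]<32)&(h[...,1]>180)&(h[...,2]>130)
def red(d):
    h=hsv(d);return ((h[...,0]<5)|(h[...,0]>172))&(h[...,1]>180)&(h[...,2]>70)
E
python3 - <<'E'
from h import *
np.set_printoptions(precision=1,suppress=True)
for n in("side","top"):
    d=load(n)
    for nm,f in(("yel",yellow),("red",red)):
        m=f(d); 
        if n=="side": m[:120]=0;m[230:]=0
        else: m[:170]=0;m[260:]=0
        m[:, :150]=0;m[:,300:]=0
        P,u,v=pts(d,m);print(n,nm,len(u),u.min(),u.max(),v.min(),v.max(),np.median(P,0),P.min(0),P.max(0))
        if nm=="yel":
            o=np.argsort(u if n=="top" else v)
            for i in o[::max(1,len(o)//25)]:print(u[i],v[i],P[i])
# locker top face and tray
d=load("top");P,u,v=pts(d,np.ones((384,512),bool))
k=(abs(P[:,2]-170)<6)&(u>90)&(u<190)&(v>160)&(v<280)
r=cv2.minAreaRect(P[k][:,:2].astype(np.float32));print("lockertop",r,np.median(P[k],0))
k=(P[:,2]>24)&(P[:,2]<36)&(u>300)&(u<410)&(v>175)&(v<270)
r=cv2.minAreaRect(P[k][:,:2].astype(np.float32));print("traywall",r)
h=hsv(d);b=(h[...,2]<110)&(h[...,1]>60);b[:195]=0;b[250:]=0;b[:,:335]=0;b[:,372:]=0
nc,l,st,ce=cv2.connectedComponentsWithStats(b.astype(np.uint8))
for i in range(1,nc):
    if st[i,4]>30:
        vv,uu=np.nonzero(l==i);W=np.array([onplane(d,a,c,14)for a,c in zip(uu,vv)]);print("batten",st[i],cv2.minAreaRect(W[:,:2].astype(np.float32)))
E
```

```text
side yel 112 231 247 147 180 [526.8 106.9 138.4] [514.6  56.1 116.5] [540.4 166.7 145.2]
231 147 [515.5 165.2 144.6]
231 149 [515.  161.  141.9]
232 150 [516.9 155.1 143.1]
234 151 [521.1 150.1 143.5]
235 152 [523.  145.9 143.5]
235 153 [522.6 141.6 143.8]
236 154 [524.4 136.8 144.3]
236 155 [524.1 133.5 143.9]
236 156 [523.9 132.1 142.1]
236 157 [523.7 130.2 140.7]
237 158 [525.6 126.4 140.4]
236 160 [522.7 121.6 138.6]
237 161 [524.6 117.8 138.5]
239 162 [528.5 110.8 140.5]
238 164 [525.7 106.3 138.6]
239 165 [527.6 102.7 138.3]
240 166 [529.6  99.7 137.6]
241 167 [531.5  96.9 136.7]
242 168 [533.3  92.7 137. ]
240 170 [528.6  91.9 132.3]
241 171 [530.1  85.  134.8]
242 172 [532.3  84.7 131.9]
243 173 [533.9  78.7 133.7]
244 174 [535.8  75.4 133.3]
245 175 [537.9  74.9 130.6]
243 177 [532.9  70.2 129.2]
244 178 [534.4  64.1 131.2]
245 179 [536.2  59.9 131.6]
side red 333 220 241 133 157 [510.  169.4 152.1] [490.1 162.5 111.5] [540.  231.8 166.3]
top yel 176 179 246 200 214 [523.4 128.9 141.9] [505.2  62.8 129.8] [541.6 230.1 148.3]
179 212 [510.1 229.5 146.4]
181 212 [510.2 224.6 1
[... 569 characters left out ...]
 204 [531.4  80.6 133.4]
241 201 [539.   75.6 133.7]
244 202 [536.6  68.  131.8]
246 202 [536.6  63.  131.2]
top red 272 190 204 200 221 [515.2 182.5 161.4] [488.  165.5 143.2] [540.4 200.8 167.7]
lockertop ((495.728759765625, 323.0119934082031), (220.86045837402344, 164.5960693359375), 7.649378776550293) [494.8 323.2 170.4]
traywall ((488.7448425292969, -237.6693115234375), (170.08753967285156, 191.3921661376953), 10.760780334472656)
batten [357 202   9  37  67] ((491.8017883300781, -256.4638366699219), (102.96220397949219, 4.923210144042969), 10.49650764465332)
batten [342 205   9  37  65] ((483.1429748535156, -214.370361328125), (102.92874145507812, 4.759006023406982), 10.628286361694336)
```

```bash
python3 - <<'E'
from h import *
a=load("side")["pixels"][110:200,160:300];b=load("top")["pixels"][180:270,150:290]
cv2.imwrite("pics/z1.png",np.hstack([cv2.resize(a,None,fx=2.8,fy=2.8,interpolation=2)[:252],cv2.resize(b,None,fx=2.8,fy=2.8,interpolation=2)[:252]]))
E
```

```text
(no output)
```

View pics/z1.png

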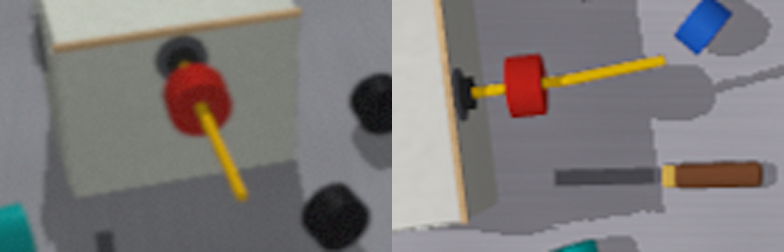

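```bash
python3 - <<'E'
from h import *
np.set_printoptions(precision=3,suppress=True)
d=load("top");m=yellow(d);m[:170]=0;m[260:]=0;m[:,:150]=0;m[:,300:]=0
P,u,v=pts(d,m)
C=np.array([[*P[u==c][:,:2].mean(0),np.max(P[u==c][:,2]),np.median(P[u==c][:,2]),c,v[u==c].mean()] for c in np.unique(u)])
for nm,k in(("in",C[:,1]>150),("out",C[:,1]<140)):
    y=C[k,1];print(nm,[np.polyfit(y,C[k,i],1) for i in(0,2,3)],len(y))
    for yy in (240,182,144.6,55): print(yy,[np.polyval(np.polyfit(y,C[k,i],1),yy).round(1) for i in (0,2,3)])
# side view: pixels line
s=load("side");m=yellow(s);m[:120]=0;m[230:]=0;m[:,:150]=0;m[:,300:]=0
vv,uu=np.nonzero(m)
rows=np.unique(vv);print([(r,uu[vv==r].mean().round(1)) for r in rows][::3])
# tip in each view
print("tip",tri(ray(d,247,201.3),ray(s,245.5,180.5)))
# project candidate axis into side
def proj(d,p):
    c=d["camera_from_world"]@np.append(p,1);K=d["intrinsics"];return K[0,0]*c[0]/-c[2]+K[0,2],-K[1,1]*c[1]/-c[2]+K[1,2]
for p in([519.7,144.6,140],[537,55,126],[537,58,126],[506.4,243.7,140]):print(p,proj(s,p),proj(d,p))
E
```

```text
in [array([ -0.134, 539.648]), array([ -0.003, 146.811]), array([ -0.   , 144.787])] 18
240 [np.float64(507.5), np.float64(146.0), np.float64(144.7)]
182 [np.float64(515.2), np.float64(146.2), np.float64(144.7)]
144.6 [np.float64(520.3), np.float64(146.3), np.float64(144.7)]
55 [np.float64(532.3), np.float64(146.6), np.float64(144.8)]
out [array([ -0.215, 552.088]), array([  0.146, 125.103]), array([  0.141, 123.93 ])] 31
240 [np.float64(500.5), np.float64(160.2), np.float64(157.7)]
182 [np.float64(513.0), np.float64(151.8), np.float64(149.5)]
144.6 [np.float64(521.0), np.float64(146.3), np.float64(144.3)]
55 [np.float64(540.3), np.float64(133.2), np.float64(131.7)]
[(np.int64(147), np.float64(231.5)), (np.int64(150), np.float64(232.5)), (np.int64(153), np.float64(233.5)), (np.int64(156), np.float64(235.0)), (np.int64(159), np.float64(236.0)), (np.int64(162), np.float64(238.0)), (np.int64(165), np.float64(239.0)), (np.int64(168), np.float64(240.5)), (np.int64(171), np.float64(242.0)), (np.int64(174), np.float64(243.5)), (np.int64(177), np.float64(244.5)), (np.int64(180), np.float64(245.5))]
tip (array([537.952,  60.59 , 126.56 ]), np.float64(1.2483807861074965))
[519.7, 144.6, 140] (np.float64(233.68229573403812), np.float64(153.64060070260825)) (np.float64(213.34533726660896), np.float64(208.42418639909775))
[537, 55, 126] (np.float64(245.65583511385566), np.float64(182.33607863589958)) (np.float64(249.17509045668152), np.float64(201.9391073152135))
[537, 58, 126] (np.float64(245.49549166466412), np.float64(181.4632772065273)) (np.float64(247.99718696866543), np.float64(201.93176756496325))
[506.4, 243.7, 140] (np.float64(224.44269027172933), np.float64(130.29900956427852)) (np.float64(173.80430185090316), np.float64(213.4803042480326))
```

The rod's inner axis, its bend at about (520,145,140) and its outer lean agree with the given sizes. The lean is about 0.08 rad sideways towards +x and 0.14 rad down. The float centre is about (515,182.5,137). Now moving above the float, with the jaws across the rod.

```bash
python3 -m handwheel '[[[0.03,-0.032,0],-0.1,1],[[0.06,-0.064,0],-0.2,1],[[0.09,-0.097,0],-0.32,1],[[0.12,-0.13,0],-0.44,1],[[0.15,-0.162,0],-0.56,1],[[0.18,-0.194,0],-0.68,1],[[0.21,-0.226,0],-0.8,1],[[0.24,-0.258,0],-0.92,1],[[0.27,-0.291,0],-1.037,1],[[0.3005,-0.3238,0],-1.037,1]]' 20; python3 -m handwheel '[[[0,0,0],0,1],[[0,0,0],0,1],[[0,0,0],0,1],[[0,0,0],0,1]]'
python3 - <<'E'
from bench import arm
import numpy as np
s=arm.read_state();print({k:np.round(v,3).tolist() for k,v in s.items()})
E
```

```text
time_s: 0.93
tcp_pos: [499.0, 199.1, 303.7]
tcp_rot: [-3.141, 0.0, 1.696]
contact_force: [1.0, 1.3, 0.5]
grip_width: 85.4
time_s: 1.27
tcp_pos: [497.4, 201.8, 303.8]
tcp_rot: [-3.141, -0.0, 1.705]
contact_force: [0.3, 0.6, -0.2]
grip_width: 85.4
{'time_s': 1.267, 'q': [0.317, 0.271, 1.559, 0.0, 1.313, 0.183], 'qvel': [0.01, -0.003, -0.001, -0.0, -0.002, -0.002], 'joint_efforts': [-1.079, -52.071, -36.132, -0.024, -0.004, -0.003], 'tcp_pos': [497.422, 201.822, 303.805], 'tcp_rot': [-3.141, -0.0, 1.705], 'contact_force': [0.264, 0.633, -0.236], 'torque': [-0.014, -0.002, -0.002], 'grip_width': 85.374}
```

```bash
cat > plan.py <<'E'
import numpy as np
from scipy.optimize import linprog
# best (tx,tz) of float with pitch 0 and given yaw (angle off inner rod, towards lean), per s (centre beyond bend along inner axis)
# frame: a along inner rod outward, l lateral (+ toward world +x), z up.  LP on max radial offset with octagon norm
def plan(s,yaw,L=0.081,D=0.142,end=87.5):
    ang=np.linspace(0,2*np.pi,33)[:-1]
    A=[];b=[]
    for e in np.linspace(-16,16,33):
        a=s+e*np.cos(yaw); off=e*np.sin(yaw)
        if a>end: continue
        rl,rz=(max(a,0)*L,-max(a,0)*D)
        for t in ang:
            c,q=np.cos(t),np.sin(t)
            # c*(rl-(x+off))+q*(rz-z)<=m
            A.append([-c,-q,-1]);b.append(-(c*(rl-off)+q*rz))
    r=linprog([0,0,1],A,b,bounds=[(None,None)]*2+[(0,None)]);return r.x
if __name__=="__main__":
    for s in(-40,-16,-8,0,8,16,24,40,60,75,85,95,105,115):
        best=min(((plan(s,y),y) for y in np.linspace(0,.09,10)),key=lambda p:p[0][2])
        print(s,"lat %.1f z %.1f clearance %.2f"%(best[0][0],best[0][1],2.95-best[0][2]),"yaw",round(best[1],2))
E
python3 plan.py
```

```text
-40 lat 0.0 z 0.0 clearance 2.95 yaw 0.0
-16 lat 0.0 z 0.0 clearance 2.95 yaw 0.0
-8 lat 0.1 z -0.6 clearance 2.33 yaw 0.02
0 lat 0.4 z -1.1 clearance 1.78 yaw 0.05
8 lat 0.8 z -1.7 clearance 1.24 yaw 0.07
16 lat 1.4 z -2.3 clearance 0.69 yaw 0.09
24 lat 1.9 z -3.4 clearance 0.69 yaw 0.09
40 lat 3.3 z -5.7 clearance 0.69 yaw 0.09
60 lat 4.9 z -8.5 clearance 0.69 yaw 0.09
75 lat 6.2 z -10.4 clearance 0.97 yaw 0.09
85 lat 7.0 z -11.1 clearance 1.68 yaw 0.09
95 lat 7.8 z -11.8 clearance 2.38 yaw 0.09Traceback (most recent call last):
  File "plan.py", line 19, in <module>
    best=min(((plan(s,y),y) for y in np.linspace(0,.09,10)),key=lambda p:p[0][2])
  File "plan.py", line 19, in <genexpr>
    best=min(((plan(s,y),y) for y in np.linspace(0,.09,10)),key=lambda p:p[0][2])
               ~~~~^^^^^
  File "plan.py", line 16, in plan
    r=linprog([0,0,1],A,b,bounds=[(None,None)]*2+[(0,None)]);return r.x
    lp, solver_options = _parse_linprog(lp, options, meth)
                         ~~~~~~~~~~~~~~^^^^^^^^^^^^^^^^^^^
    lp = _clean_inputs(lp._replace(A_ub=A_ub, A_eq=A_eq))
    raise ValueError(
    ...<2 lines>...
        "equal to the size of c")
ValueError: Invalid input for linprog: A_ub must have exactly two dimensions, and the number of columns in A_ub must be equal to the size of c
```

```bash
python3 -m handwheel '[[[0.0176,-0.0193,0],0,1],[[0.0176,-0.0193,-0.02],0,1],[[0.0176,-0.0193,-0.045],0,1],[[0.0176,-0.0193,-0.07],0,1],[[0.0176,-0.0193,-0.09],0,1],[[0.0176,-0.0193,-0.105],0,1],[[0.0176,-0.0193,-0.1148],0,1],[[0.0176,-0.0193,-0.1148],0,1],[[0.0176,-0.0193,-0.1148],0,1],[[0.0176,-0.0193,-0.1148],0,1]]'
python3 - <<'E'
from bench import arm
import cv2,numpy as np
for n in("side","top"):
    d=arm.get_image(n);p=d["pixels"][100:220,150:310];np.savez(f"{n}1.npz",**d)
    cv2.imwrite(f"pics/{n}1.png",cv2.resize(p,None,fx=4,fy=4,interpolation=2))
s=arm.read_state();print({k:np.round(v,2).tolist() for k,v in s.items()})
E
```

```text
time_s: 2.1
tcp_pos: [515.9, 182.2, 190.3]
tcp_rot: [3.14, -0.0, 1.704]
contact_force: [1.4, -0.3, -0.4]
grip_width: 85.5
{'time_s': 2.2, 'q': [0.27, 0.41, 1.65, 0.0, 1.08, 0.14], 'qvel': [-0.0, 0.0, 0.01, -0.0, -0.0, -0.0], 'joint_efforts': [0.13, -56.44, -31.97, 0.0, 0.01, 0.0], 'tcp_pos': [515.89, 181.98, 190.21], 'tcp_rot': [3.14, -0.0, 1.7], 'contact_force': [0.34, 1.04, 0.73], 'torque': [0.01, -0.0, -0.07], 'grip_width': 85.51}
```

View pics/side1.png

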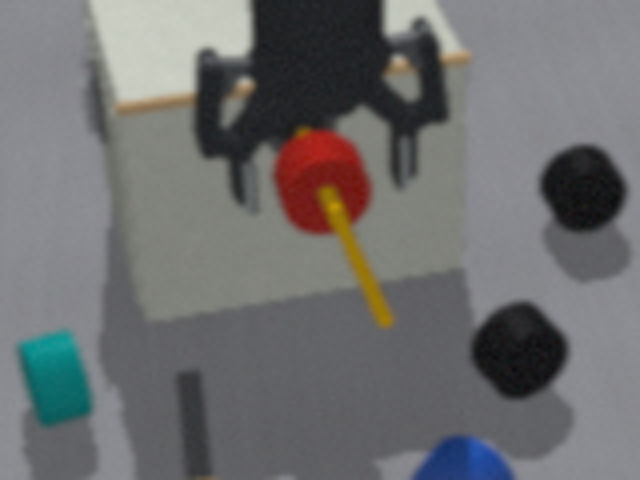

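View pics/top1.png

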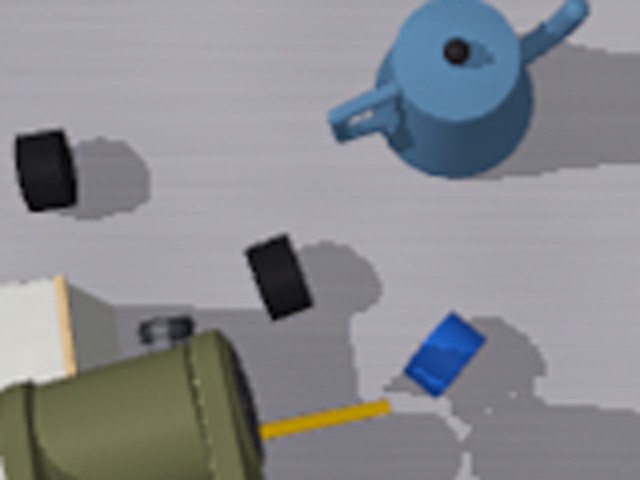

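The side view shows the float (crop 322,180) centred between the finger pads (255 and 395), as planned. I'll take a force baseline, then close to just clear of the float.

```bash
cat > feel.py <<'E'
from bench import arm
import numpy as np,sys,os
n=int(sys.argv[1]) if len(sys.argv)>1 else 6
F=[]
for i in range(n):
    arm.get_image("side");s=arm.read_state();F.append([*s["contact_force"],*(1000*np.array(s["torque"]))])
F=np.array(F);m=F.mean(0)
if len(sys.argv)>2: np.save("base.npy",m)
b=np.load("base.npy");m=m-b
c,q=np.cos(.1335),np.sin(.1335)
# out = along rod outward, lat = towards +x side
print("t %.2f"%s["time_s"],"F out %.2f lat %.2f z %.2f"%(m[0]*q-m[1]*c,m[0]*c+m[1]*q,m[2]),"se",(F.std(0)/n**.5)[:3].round(2),"T(mNm) out %.0f lat %.0f z %.0f"%(m[3]*q-m[4]*c,m[3]*c+m[4]*q,m[5]),(F.std(0)/n**.5)[3:].round(0),"tcp",np.round(s["tcp_pos"],1),"yaw %.3f"%s["tcp_rot"][2],"w %.1f"%s["grip_width"])
E
python3 feel.py 12 base
python3 -m handwheel '[[[0,0,0],0,0.8],[[0,0,0],0,0.6],[[0,0,0],0,0.48],[[0,0,0],0,0.42],[[0,0,0],0,0.42],[[0,0,0],0,0.42]]'
python3 feel.py 5
```

```text
t 2.80 F out 0.00 lat 0.00 z 0.00 se [0.1  0.12 0.11] T(mNm) out 0 lat 0 z 0 [ 8.  8. 10.] tcp [515.7 181.7 189.1] yaw 1.704 w 85.3
time_s: 3.3
tcp_pos: [515.6, 181.7, 189.1]
tcp_rot: [3.142, 0.0, 1.704]
contact_force: [-1.0, -0.2, -0.1]
grip_width: 60.7
t 3.55 F out -0.17 lat -0.03 z -0.05 se [0.33 0.21 0.21] T(mNm) out 11 lat 3 z 9 [17. 16.  5.] tcp [515.6 181.7 189.1] yaw 1.704 w 60.9
```

```bash
python3 - <<'E'
from bench import arm
import cv2
d=arm.get_image("side");cv2.imwrite("pics/s2.png",cv2.resize(d["pixels"][120:170,190:270],None,fx=8,fy=8,interpolation=2))
E
python3 -m handwheel '[[[0,0,0],0,0.38],[[0,0,0],0,0.36],[[0,0,0],0,0.34],[[0,0,0],0,0.34]]'
python3 feel.py 5
```

```text
time_s: 3.93
tcp_pos: [515.6, 181.7, 189.0]
tcp_rot: [-3.141, 0.0, 1.704]
contact_force: [-1.5, -0.3, 1.1]
grip_width: 56.7
t 4.18 F out 0.18 lat 0.08 z 0.24 se [0.11 0.13 0.23] T(mNm) out -107 lat -37 z 13 [10. 13. 10.] tcp [515.6 181.7 189.1] yaw 1.704 w 56.7
```

View pics/s2.png

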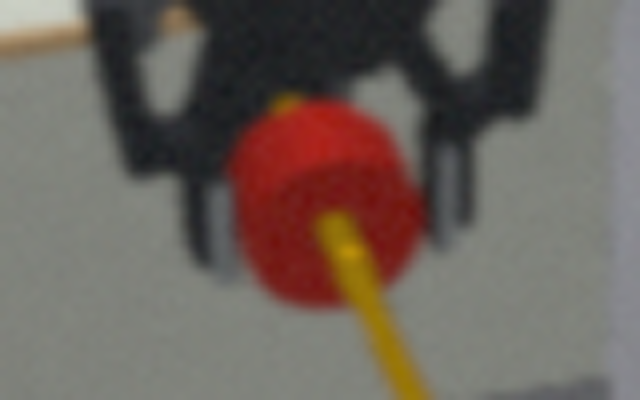

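```bash
python3 -m handwheel '[[[0,0,0],0,0.32],[[0,0,0],0,0.3],[[0,0,0],0,0.25],[[0,0,0],0,0.2],[[0,0,0],0,0.2]]' 20
python3 feel.py 6
```

```text
time_s: 4.6
tcp_pos: [515.6, 181.7, 189.1]
tcp_rot: [3.142, -0.0, 1.704]
contact_force: [-0.9, -0.0, 1.2]
grip_width: 56.0
t 4.90 F out -0.12 lat -0.85 z 1.29 se [0.26 0.14 0.22] T(mNm) out -161 lat -19 z 7 [14. 13.  8.] tcp [515.7 181.7 189.1] yaw 1.704 w 55.5
```

```bash
python3 -m handwheel '[[[0,0,0.001],0,0.2],[[0,0,0.002],0,0.2],[[0,0,0.0025],0,0.2],[[0,0,0.0025],0,0.2]]'
python3 feel.py 6
```

```text
time_s: 5.23
tcp_pos: [515.7, 181.7, 191.7]
tcp_rot: [3.141, -0.0, 1.704]
contact_force: [-0.2, -0.4, -1.7]
grip_width: 55.5
t 5.53 F out -0.03 lat 0.44 z -1.01 se [0.14 0.14 0.17] T(mNm) out 15 lat -17 z 3 [ 8. 11. 15.] tcp [515.6 181.7 191.6] yaw 1.704 w 55.7
```

From the contact direction (lat -0.85, up about 2.3), the rod-centred TCP should be about 1 mm towards -x and 0.4 mm higher. I'll apply that and slide along the straight part to just short of the bend.

```bash
python3 -m handwheel '[[[-0.001,-0.0001,0.0004],0,0.2],[[-0.0007,-0.0024,0.0004],0,0.2],[[-0.0004,-0.0049,0.0004],0,0.2],[[-0.0001,-0.0073,0.0004],0,0.2],[[0.0003,-0.0097,0.0004],0,0.2],[[0.0006,-0.0122,0.0004],0,0.2],[[0.001,-0.0146,0.0004],0,0.2],[[0.0013,-0.017,0.0004],0,0.2],[[0.0016,-0.0195,0.0004],0,0.2],[[0.0019,-0.0219,0.0004],0,0.2]]'
python3 -m handwheel '[[[0,0,0],0,0.2],[[0,0,0],0,0.2]]' | grep -v time
python3 feel.py 6
python3 - <<'E'
import sys;sys.path.insert(0,'.')
from plan import plan
import numpy as np
c,q=np.cos(.1335),np.sin(.1335)
x0=np.array([-16,0,0,0])
Y={-16:0,-12:.01,-8:.02,-4:.04,0:.05,4:.06,8:.07,12:.075,16:.081}
for s in list(range(-16,20,4))+[24,32,40,48,56,64,72,80,90]:
    y=Y.get(s,.081);r=plan(s,y);w=np.array([(s+16)*q+r[0]*c,-(s+16)*c+r[0]*q,r[1]])
    print(s,"from s=-16: x %.2f y %.2f z %.2f spin %.3f"%(*w,y),"clr %.2f"%(2.95-r[2]))
E
```

```text
time_s: 6.37
tcp_pos: [517.6, 159.6, 192.0]
tcp_rot: [-3.142, 0.0, 1.704]
contact_force: [-0.1, -0.5, -1.1]
grip_width: 55.4
tcp_pos: [517.6, 159.7, 192.0]
tcp_rot: [-3.142, -0.0, 1.704]
contact_force: [-0.6, -0.2, -0.9]
grip_width: 55.3
t 6.83 F out 0.01 lat 0.08 z -0.68 se [0.2  0.16 0.17] T(mNm) out -14 lat -3 z -6 [12.  8.  7.] tcp [517.5 159.9 192. ] yaw 1.704 w 55.2
-16 from s=-16: x 0.00 y 0.00 z 0.00 spin 0.000 clr 2.95
-12 from s=-16: x 0.55 y -3.96 z -0.28 spin 0.010 clr 2.63
-8 from s=-16: x 1.14 y -7.92 z -0.57 spin 0.020 clr 2.33
-4 from s=-16: x 1.84 y -11.86 z -0.81 spin 0.040 clr 2.05
0 from s=-16: x 2.53 y -15.80 z -1.10 spin 0.050 clr 1.78
4 from s=-16: x 3.26 y -19.74 z -1.40 spin 0.060 clr 1.51
8 from s=-16: x 4.03 y -23.67 z -1.69 spin 0.070 clr 1.24
12 from s=-16: x 4.72 y -27.62 z -1.98 spin 0.075 clr 0.97
16 from s=-16: x 5.76 y -31.51 z -2.27 spin 0.081 clr 0.69
24 from s=-16: x 7.03 y -39.41 z -3.41 spin 0.081 clr 0.69
32 from s=-16: x 8.74 y -47.26 z -4.54 spin 0.081 clr 0.69
40 from s=-16: x 10.88 y -55.04 z -5.68 spin 0.081 clr 0.69
48 from s=-16: x 12.59 y -62.88 z -6.82 spin 0.081 clr 0.69
56 from s=-16: x 14.30 y -70.73 z -7.95 spin 0.081 clr 0.69
64 from s=-16: x 16.00 y -78.57 z -9.09 spin 0.081 clr 0.69
72 from s=-16: x 17.70 y -86.41 z -10.15 spin 0.081 clr 0.76
80 from s=-16: x 19.36 y -94.26 z -10.72 spin 0.081 clr 1.32
90 from s=-16: x 21.42 y -104.07 z -11.44 spin 0.081 clr 2.03
```

```bash
python3 -m handwheel '[[[0.0003,-0.002,-0.0001],0.005,0.2],[[0.0006,-0.004,-0.0003],0.01,0.2],[[0.0009,-0.006,-0.0004],0.015,0.2],[[0.0011,-0.0079,-0.0006],0.02,0.2],[[0.0014,-0.0099,-0.0007],0.03,0.2],[[0.0018,-0.0119,-0.0008],0.04,0.2],[[0.0022,-0.0138,-0.001],0.045,0.2],[[0.0025,-0.0158,-0.0011],0.05,0.2],[[0.0025,-0.0158,-0.0011],0.05,0.2]]'
python3 feel.py 6
python3 -m handwheel '[[[0.0004,-0.002,-0.00015],0.005,0.2],[[0.0007,-0.0039,-0.0003],0.01,0.2],[[0.0011,-0.0059,-0.00045],0.015,0.2],[[0.0015,-0.0079,-0.0006],0.02,0.2],[[0.0015,-0.0079,-0.0006],0.02,0.2]]'
python3 feel.py 6
```

```text
time_s: 7.58
tcp_pos: [520.1, 143.7, 190.8]
tcp_rot: [-3.141, 0.0, 1.754]
contact_force: [0.6, 0.0, -0.3]
grip_width: 55.5
t 7.88 F out -0.47 lat 0.82 z -1.05 se [0.14 0.33 0.19] T(mNm) out 9 lat -20 z 1 [ 9. 16.  9.] tcp [520.  144.1 190.9] yaw 1.754 w 55.8
time_s: 8.3
tcp_pos: [521.6, 135.7, 190.2]
tcp_rot: [-3.142, 0.0, 1.774]
contact_force: [-0.7, -0.6, -0.9]
grip_width: 55.4
t 8.60 F out 0.13 lat 0.17 z -0.92 se [0.13 0.16 0.12] T(mNm) out 3 lat 16 z 6 [14.  8. 15.] tcp [521.5 136.2 190.3] yaw 1.774 w 55.6
```

```bash
python3 -m handwheel '[[[0.0004,-0.002,-0.00015],0.003,0.2],[[0.0008,-0.0039,-0.0003],0.006,0.2],[[0.0008,-0.0039,-0.0003],0.006,0.2],[[0.0008,-0.0039,-0.0003],0.006,0.2]]'
python3 feel.py 5
python3 -m handwheel '[[[0.0004,-0.002,-0.00015],0.003,0.2],[[0.0008,-0.0039,-0.0003],0.006,0.2],[[0.0008,-0.0039,-0.0003],0.006,0.2],[[0.0008,-0.0039,-0.0003],0.006,0.2]]'
python3 feel.py 6
```

```text
time_s: 8.93
tcp_pos: [522.3, 132.1, 190.0]
tcp_rot: [-3.142, -0.0, 1.78]
contact_force: [0.5, 0.3, -1.8]
grip_width: 55.6
t 9.18 F out 0.26 lat 0.21 z -0.83 se [0.16 0.07 0.2 ] T(mNm) out 21 lat 2 z -31 [15. 10. 13.] tcp [522.3 132.3 190. ] yaw 1.780 w 55.4
time_s: 9.52
tcp_pos: [523.2, 128.2, 189.7]
tcp_rot: [-3.142, -0.0, 1.786]
contact_force: [-0.2, 0.2, -1.1]
grip_width: 55.5
t 9.82 F out -0.38 lat 0.18 z -1.14 se [0.21 0.13 0.11] T(mNm) out -18 lat -17 z 16 [11.  5. 11.] tcp [523.1 128.3 189.7] yaw 1.786 w 55.7
```

```bash
python3 -m handwheel '[[[0.0004,-0.002,-0.0003],0,0.2],[[0.0009,-0.0039,-0.0006],0,0.2],[[0.0009,-0.0039,-0.0006],0,0.2],[[0.0009,-0.0039,-0.0006],0,0.2]]'|tail -2
python3 feel.py 5
python3 -m handwheel '[[[0.0004,-0.002,-0.0003],0,0.2],[[0.0009,-0.0039,-0.0006],0,0.2],[[0.0009,-0.0039,-0.0006],0,0.2],[[0.0009,-0.0039,-0.0006],0,0.2]]'|tail -2
python3 feel.py 6
```

```text
contact_force: [-0.2, -0.5, -1.3]
grip_width: 55.7
t 10.40 F out -0.28 lat 0.14 z -1.07 se [0.17 0.2  0.17] T(mNm) out -1 lat -25 z -1 [ 8. 18.  8.] tcp [524.  124.5 189.1] yaw 1.786 w 55.8
contact_force: [-0.0, 0.3, -1.6]
grip_width: 55.7
t 11.03 F out -0.36 lat 0.27 z -1.19 se [0.11 0.23 0.21] T(mNm) out -7 lat -11 z -7 [17. 10. 21.] tcp [524.9 120.6 188.5] yaw 1.786 w 55.3
```

```bash
python3 -m handwheel '[[[0.0004,-0.002,-0.0003],0,0.2],[[0.0009,-0.0039,-0.0007],0,0.2],[[0.0009,-0.0039,-0.0007],0,0.2],[[0.0009,-0.0039,-0.0007],0,0.2]]'|tail -2
python3 feel.py 6
python3 -m handwheel '[[[0.0004,-0.002,-0.0003],0,0.2],[[0.0008,-0.0039,-0.0006],0,0.2],[[0.0008,-0.0039,-0.0006],0,0.2],[[0.0008,-0.0039,-0.0006],0,0.2]]'|tail -2
python3 feel.py 6
```

```text
contact_force: [-0.1, 0.4, -1.3]
grip_width: 55.8
t 11.67 F out -0.04 lat 0.42 z -0.65 se [0.14 0.14 0.19] T(mNm) out -15 lat -7 z 7 [ 9. 18.  8.] tcp [525.8 116.6 187.8] yaw 1.786 w 55.7
contact_force: [0.8, -0.2, -1.4]
grip_width: 55.8
t 12.30 F out -0.34 lat 0.34 z -1.10 se [0.18 0.2  0.19] T(mNm) out 7 lat -16 z 10 [12. 13.  8.] tcp [526.6 112.8 187.2] yaw 1.786 w 55.8
```

```bash
python3 -m handwheel '[[[0.0005,-0.002,-0.0003],0,0.2],[[0.001,-0.0039,-0.0006],0,0.2],[[0.001,-0.0039,-0.0006],0,0.2],[[0.001,-0.0039,-0.0006],0,0.2]]'|tail -2
python3 feel.py 6
python3 -m handwheel '[[[0.0004,-0.002,-0.0003],0,0.2],[[0.0008,-0.0039,-0.0006],0,0.2],[[0.0008,-0.0039,-0.0006],0,0.2],[[0.0008,-0.0039,-0.0006],0,0.2]]'|tail -2
python3 feel.py 6
```

```text
contact_force: [-0.7, -0.3, -0.4]
grip_width: 55.4
t 12.93 F out 0.05 lat 0.18 z -1.09 se [0.2  0.14 0.15] T(mNm) out 7 lat 19 z 14 [ 6. 19.  8.] tcp [527.6 108.9 186.6] yaw 1.786 w 55.9
contact_force: [0.1, 0.6, -1.1]
grip_width: 55.7
t 13.57 F out -0.31 lat 0.42 z -0.85 se [0.2  0.15 0.34] T(mNm) out -20 lat -5 z -16 [ 9.  8. 12.] tcp [528.4 105.  186. ] yaw 1.786 w 55.7
```

```bash
python3 -m handwheel '[[[0.0005,-0.002,-0.0003],0,0.2],[[0.0009,-0.0039,-0.0006],0,0.2],[[0.0009,-0.0039,-0.0006],0,0.2],[[0.0009,-0.0039,-0.0006],0,0.2]]'|tail -2
python3 feel.py 6
python3 -m handwheel '[[[0.0004,-0.002,-0.0003],0,0.2],[[0.0009,-0.0039,-0.0006],0,0.2],[[0.0009,-0.0039,-0.0006],0,0.2],[[0.0009,-0.0039,-0.0006],0,0.2]]'|tail -2
python3 feel.py 6
```

```text
contact_force: [0.7, -0.1, -1.7]
grip_width: 55.6
t 14.20 F out 0.42 lat 0.50 z -1.11 se [0.12 0.17 0.08] T(mNm) out 11 lat 11 z -13 [14. 14. 15.] tcp [529.3 101.1 185.4] yaw 1.786 w 55.8
contact_force: [-0.1, -0.2, -1.2]
grip_width: 55.8
t 14.83 F out 0.24 lat 0.14 z -0.97 se [0.18 0.18 0.2 ] T(mNm) out -19 lat 19 z -2 [ 8. 16. 11.] tcp [530.2  97.2 184.8] yaw 1.786 w 55.4
```

```bash
python3 -m handwheel '[[[0.0005,-0.002,-0.0003],0,0.2],[[0.0009,-0.0039,-0.0006],0,0.2],[[0.0009,-0.0039,-0.0006],0,0.2],[[0.0009,-0.0039,-0.0006],0,0.2]]'|tail -2
python3 feel.py 6
python3 -m handwheel '[[[0.0004,-0.002,-0.0003],0,0.2],[[0.0008,-0.0039,-0.0005],0,0.2],[[0.0008,-0.0039,-0.0005],0,0.2],[[0.0008,-0.0039,-0.0005],0,0.2]]'|tail -2
python3 feel.py 6
python3 - <<'E'
from bench import arm
import cv2
d=arm.get_image("side");cv2.imwrite("pics/s3.png",cv2.resize(d["pixels"][120:200,190:290],None,fx=7,fy=7,interpolation=2))
E
```

```text
contact_force: [1.0, -0.8, -0.4]
grip_width: 55.7
t 15.47 F out 0.19 lat 0.28 z -0.79 se [0.18 0.13 0.27] T(mNm) out -22 lat -20 z 20 [14.  7.  9.] tcp [531.1  93.3 184.2] yaw 1.786 w 55.9
contact_force: [0.1, 0.2, -1.2]
grip_width: 55.5
t 16.10 F out -0.38 lat 0.46 z -0.63 se [0.25 0.18 0.2 ] T(mNm) out -4 lat 12 z -10 [ 8. 11. 11.] tcp [531.9  89.4 183.7] yaw 1.786 w 55.9
```

View pics/s3.png

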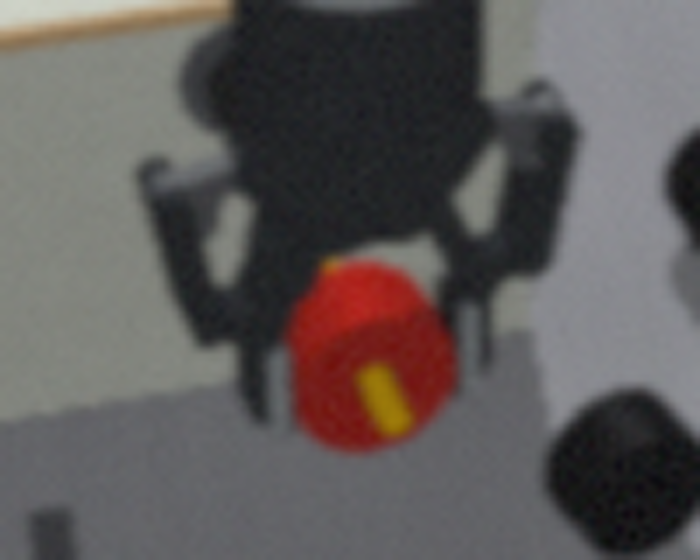

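The float (crop 370,360) is held with the rod end (400,430) still sticking out of it, and there is no measurable load on the rod. Continuing outward.

```bash
python3 -m handwheel '[[[0.0005,-0.002,-0.0003],0,0.2],[[0.0009,-0.0039,-0.0006],0,0.2],[[0.0009,-0.0039,-0.0006],0,0.2],[[0.0009,-0.0039,-0.0006],0,0.2]]'|tail -2
python3 feel.py 6
python3 -m handwheel '[[[0.0004,-0.002,-0.0003],0,0.2],[[0.0009,-0.0039,-0.0006],0,0.2],[[0.0009,-0.0039,-0.0006],0,0.2],[[0.0009,-0.0039,-0.0006],0,0.2]]'|tail -2
python3 feel.py 6
```

```text
contact_force: [-0.2, 0.5, -0.0]
grip_width: 55.8
t 16.78 F out -0.01 lat 0.38 z -1.08 se [0.22 0.16 0.12] T(mNm) out -18 lat -2 z -4 [16. 10.  8.] tcp [532.8  85.5 183.1] yaw 1.786 w 55.9
contact_force: [0.5, -0.4, -2.0]
grip_width: 55.5
t 17.42 F out -0.03 lat 0.46 z -1.31 se [0.16 0.25 0.06] T(mNm) out -9 lat -12 z -8 [15.  8. 11.] tcp [533.7  81.6 182.5] yaw 1.786 w 55.8
```

```bash
python3 -m handwheel '[[[0.0005,-0.002,-0.0003],0,0.2],[[0.0009,-0.0039,-0.0006],0,0.2],[[0.0009,-0.0039,-0.0006],0,0.2],[[0.0009,-0.0039,-0.0006],0,0.2]]'|tail -2
python3 feel.py 6
python3 -m handwheel '[[[0.0004,-0.002,-0.0003],0,0.2],[[0.0009,-0.0039,-0.0006],0,0.2],[[0.0009,-0.0039,-0.0006],0,0.2],[[0.0009,-0.0039,-0.0006],0,0.2]]'|tail -2
python3 feel.py 6
```

```text
contact_force: [0.2, -0.1, -0.7]
grip_width: 55.7
t 18.05 F out -0.23 lat 0.11 z -0.98 se [0.12 0.13 0.11] T(mNm) out 17 lat -7 z 23 [8. 9. 7.] tcp [534.6  77.7 181.9] yaw 1.786 w 55.5
contact_force: [0.3, 0.4, -0.8]
grip_width: 55.4
t 18.68 F out 0.18 lat 0.52 z -0.88 se [0.17 0.24 0.1 ] T(mNm) out 5 lat 4 z 12 [15.  6. 14.] tcp [535.5  73.8 181.3] yaw 1.786 w 55.6
```

```bash
python3 -m handwheel '[[[0.0004,-0.002,-0.0003],0,0.2],[[0.0009,-0.0039,-0.0006],0,0.2],[[0.0013,-0.0059,-0.0009],0,0.2],[[0.0018,-0.0078,-0.0011],0,0.2],[[0.0022,-0.0098,-0.0014],0,0.2],[[0.0026,-0.0118,-0.0016],0,0.2],[[0.0031,-0.0137,-0.0018],0,0.2],[[0.0035,-0.0157,-0.002],0,0.2],[[0.0035,-0.0157,-0.002],0,0.2]]'|tail -2
python3 feel.py 6
python3 -m handwheel '[[[0.0005,-0.0025,-0.0003],0,0.2],[[0.0011,-0.005,-0.0006],0,0.2],[[0.0016,-0.0075,-0.0009],0,0.2],[[0.0022,-0.01,-0.0011],0,0.2],[[0.0027,-0.0125,-0.0013],0,0.2],[[0.0033,-0.015,-0.0015],0,0.2],[[0.0038,-0.0175,-0.0017],0,0.2],[[0.0043,-0.02,-0.0018],0,0.2],[[0.0043,-0.02,-0.0018],0,0.2]]'|tail -2
python3 feel.py 6
```

```text
contact_force: [0.1, -0.6, -1.1]
grip_width: 55.4
t 19.73 F out -0.02 lat 0.02 z -1.17 se [0.17 0.16 0.16] T(mNm) out -4 lat -4 z -16 [11. 15. 17.] tcp [539.   58.1 179.3] yaw 1.786 w 55.8
contact_force: [-0.1, -0.9, -1.3]
grip_width: 55.3
t 20.78 F out -0.45 lat 0.38 z -1.10 se [0.12 0.14 0.14] T(mNm) out 20 lat 12 z 1 [11. 10. 13.] tcp [543.3  38.1 177.5] yaw 1.786 w 55.0
```

```bash
python3 -m handwheel '[[[0.001,-0.004,0],0,0.2],[[0.0018,-0.008,0],0,0.2],[[0.0027,-0.012,0],0,0.2],[[0.0036,-0.016,0],0,0.2],[[0.0045,-0.02,0],0,0.2],[[0.0054,-0.025,0],0,0.2],[[0.0064,-0.03,0],0,0.2],[[0.0064,-0.03,0],0,0.2],[[0.0064,-0.03,0],0,0.2]]'|tail -4
python3 feel.py 3
python3 - <<'E'
from bench import arm
import cv2
d=arm.get_image("side");cv2.imwrite("pics/s4.png",cv2.resize(d["pixels"][110:230,180:310],None,fx=5,fy=5,interpolation=2))
E
```

```text
tcp_pos: [549.8, 7.7, 177.5]
tcp_rot: [-3.142, -0.0, 1.785]
contact_force: [-0.0, -0.5, -1.3]
grip_width: 55.7
t 21.68 F out -0.24 lat 0.10 z -1.06 se [0.43 0.37 0.06] T(mNm) out -17 lat -18 z -1 [ 6. 13.  5.] tcp [549.7   8.2 177.5] yaw 1.786 w 55.9
```

View pics/s4.png

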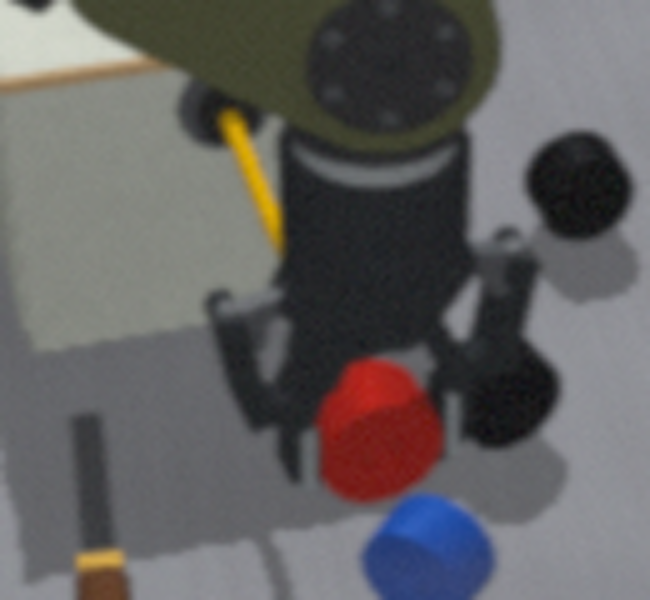

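The float (crop 380,430) is clear of the rod and held. Now lifting it and carrying it to above the tray, turning the bore to the batten direction.

```bash
python3 -m handwheel '[[[0,-0.005,0.01],-0.05,0.2],[[-0.002,-0.015,0.025],-0.13,0.2],[[-0.006,-0.03,0.04],-0.23,0.2],[[-0.012,-0.05,0.045],-0.33,0.2],[[-0.018,-0.07,0.045],-0.43,0.2],[[-0.023,-0.09,0.045],-0.53,0.2],[[-0.028,-0.11,0.045],-0.63,0.2],[[-0.033,-0.13,0.045],-0.73,0.2],[[-0.038,-0.15,0.045],-0.83,0.2],[[-0.042,-0.165,0.045],-0.92,0.2]]'
python3 -m handwheel '[[[-0.003,-0.015,0],-0.1,0.2],[[-0.007,-0.03,0],-0.2,0.2],[[-0.011,-0.045,0],-0.3,0.2],[[-0.014,-0.058,0],-0.4,0.2],[[-0.017,-0.068,0],-0.5,0.2],[[-0.019,-0.075,0],-0.58,0.2],[[-0.02,-0.08,0],-0.66,0.2],[[-0.02,-0.08,0],-0.68,0.2],[[-0.02,-0.08,0],-0.68,0.2],[[-0.02,-0.08,0],-0.68,0.2]]'
python3 - <<'E'
from bench import arm
import cv2,numpy as np
for n in("side","top"):
    d=arm.get_image(n);cv2.imwrite(f"pics/{n}5.png",d["pixels"]);np.savez(f"{n}5.npz",**d)
s=arm.read_state();print(s["tcp_pos"],s["tcp_rot"],s["q"])
E
```

```text
time_s: 22.57
tcp_pos: [507.3, -158.2, 222.6]
tcp_rot: [3.141, 0.0, 0.86]
contact_force: [0.4, -0.9, -1.4]
grip_width: 55.6
time_s: 23.4
tcp_pos: [487.8, -236.6, 222.5]
tcp_rot: [-3.141, -0.0, 0.188]
contact_force: [0.6, -0.7, -1.1]
grip_width: 55.7
[ 487.85465851 -236.56882499  222.50522706] [-3.14154784e+00 -3.65584934e-05  1.88094830e-01] [-5.19082383e-01  3.63469223e-01  1.63541651e+00  6.35567945e-05
  1.14270824e+00  8.63592728e-01]
```

View pics/side5.png

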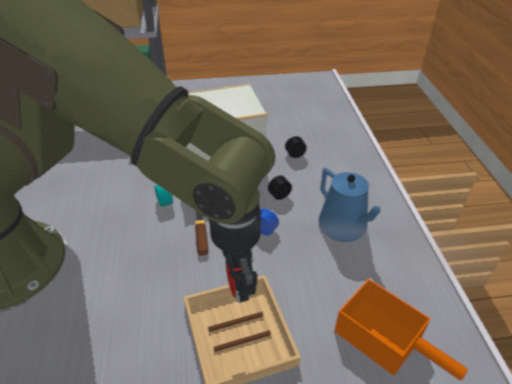

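```bash
python3 -m handwheel '[[[0,0,-0.01],0,0.2],[[0,0,-0.03],0,0.2],[[0,0,-0.05],0,0.2],[[0,0,-0.07],0,0.2],[[0,0,-0.09],0,0.2],[[0,0,-0.105],0,0.2],[[0,0,-0.115],0,0.2],[[0,0,-0.12],0,0.2],[[0,0,-0.123],0,0.2],[[0,0,-0.125],0,0.2]]'|tail -4
python3 -m handwheel '[[[0,0,0],0,0.2],[[0,0,0],0,0.2]]'|tail -4
python3 feel.py 5
python3 - <<'E'
from bench import arm
import cv2
d=arm.get_image("side");cv2.imwrite("pics/s6.png",cv2.resize(d["pixels"][230:384,170:310],None,fx=4,fy=4,interpolation=2)[:600])
E
```

```text
tcp_pos: [487.9, -237.0, 97.6]
tcp_rot: [3.141, -0.0, 0.186]
contact_force: [0.0, 0.4, -1.7]
grip_width: 55.6
tcp_pos: [488.0, -237.1, 98.1]
tcp_rot: [3.141, -0.001, 0.186]
contact_force: [0.4, 0.6, -0.4]
grip_width: 55.7
t 24.75 F out -0.04 lat 0.60 z -0.90 se [0.16 0.26 0.19] T(mNm) out -17 lat 22 z -3 [20. 10. 14.] tcp [ 487.8 -237.    97.8] yaw 0.186 w 55.7
```

View pics/s6.png

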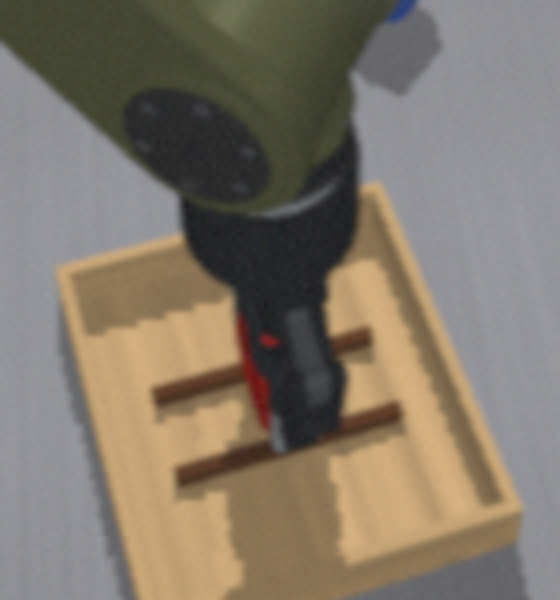

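The float is above the battens, with the near finger at crop (295,440), just outside the lower batten. I'll lower it in small steps and feel for contact.

```bash
python3 -m handwheel '[[[0,0,-0.001],0,0.2],[[0,0,-0.002],0,0.2],[[0,0,-0.003],0,0.2],[[0,0,-0.004],0,0.2],[[0,0,-0.005],0,0.2],[[0,0,-0.006],0,0.2],[[0,0,-0.007],0,0.2],[[0,0,-0.0075],0,0.2],[[0,0,-0.0075],0,0.2]]'|tail -4
python3 feel.py 3
python3 -m handwheel '[[[0,0,-0.0005],0,0.2],[[0,0,-0.001],0,0.2],[[0,0,-0.001],0,0.2]]'|tail -4
python3 feel.py 4
```

```text
tcp_pos: [487.7, -237.0, 89.8]
tcp_rot: [-3.141, 0.0, 0.186]
contact_force: [-0.7, -0.5, -0.9]
grip_width: 55.8
t 25.70 F out -0.15 lat 0.81 z -0.88 se [0.22 0.27 0.26] T(mNm) out -17 lat 20 z 10 [22. 18.  4.] tcp [ 487.8 -237.    90. ] yaw 0.186 w 55.7
tcp_pos: [487.7, -237.0, 88.9]
tcp_rot: [-3.142, 0.0, 0.186]
contact_force: [0.2, -0.2, -1.5]
grip_width: 55.7
t 26.15 F out -0.01 lat 0.35 z -0.75 se [0.23 0.08 0.31] T(mNm) out -28 lat -7 z -10 [13.  9.  6.] tcp [ 487.7 -237.    89. ] yaw 0.186 w 55.5
```

```bash
python3 -m handwheel '[[[0,0,-0.0005],0,0.2],[[0,0,-0.001],0,0.2],[[0,0,-0.001],0,0.2]]'|tail -2
python3 feel.py 4
python3 -m handwheel '[[[0,0,-0.0003],0,0.2],[[0,0,-0.0005],0,0.2],[[0,0,-0.0005],0,0.2]]'|tail -2
python3 feel.py 4
```

```text
contact_force: [-2.5, 1.1, 7.7]
grip_width: 55.6
t 26.60 F out -1.67 lat -2.72 z 6.92 se [0.17 0.16 0.19] T(mNm) out -416 lat 150 z -38 [ 6. 10. 21.] tcp [ 487.9 -237.1   88.6] yaw 0.186 w 55.8
contact_force: [-4.4, 3.2, 12.0]
grip_width: 55.8
t 27.05 F out -3.03 lat -4.17 z 12.18 se [0.16 0.32 0.21] T(mNm) out -707 lat 316 z -57 [ 5.  6. 18.] tcp [ 487.9 -237.1   88.4] yaw 0.186 w 56.1
```

```bash
python3 -m handwheel '[[[0,0,0.0005],0,0.2],[[0,0.0003,0.001],0,0.2],[[0,0.0004,0.001],0,0.2]]'|tail -2
python3 feel.py 4
python3 -m handwheel '[[[0,0,-0.0003],0,0.2],[[0,0,-0.0003],0,0.2],[[0,0,-0.0003],0,0.2]]'|tail -2
python3 feel.py 4
```

```text
contact_force: [0.1, 0.1, 0.5]
grip_width: 55.7
t 27.50 F out -0.37 lat 0.25 z 1.10 se [0.18 0.14 0.38] T(mNm) out -19 lat 1 z -33 [19.  3.  9.] tcp [ 487.8 -236.6   88.5] yaw 0.186 w 55.5
contact_force: [-0.4, 0.4, 5.1]
grip_width: 55.5
t 27.95 F out -0.84 lat -0.60 z 4.56 se [0.3  0.33 0.15] T(mNm) out -121 lat 48 z -10 [24. 11.  4.] tcp [ 487.8 -236.6   88.3] yaw 0.186 w 55.8
```

```bash
python3 -m handwheel '[[[0,0,0.0001],0,0.28],[[0,0,0.0001],0,0.31],[[0,0,0.0001],0,0.34],[[0,0,0.0001],0,0.37],[[0,0,0.0001],0,0.4],[[0,0,0.0001],0,0.45],[[0,0,0.0001],0,0.5],[[0,0,0.0001],0,0.55],[[0,0,0.0001],0,0.6],[[0,0,0.0001],0,0.6]]'
python3 feel.py 4
python3 - <<'E'
from bench import arm
import cv2
d=arm.get_image("side");cv2.imwrite("pics/s7.png",cv2.resize(d["pixels"][230:384,170:310],None,fx=4,fy=4,interpolation=2)[:600])
E
```

```text
time_s: 28.78
tcp_pos: [487.7, -236.6, 88.3]
tcp_rot: [-3.142, 0.0, 0.186]
contact_force: [0.9, -0.5, -0.2]
grip_width: 68.2
t 28.98 F out -0.16 lat 1.12 z 0.18 se [0.18 0.13 0.23] T(mNm) out 2 lat 6 z -7 [ 6. 12.  7.] tcp [ 487.7 -236.6   88.3] yaw 0.186 w 68.4
```

View pics/s7.png

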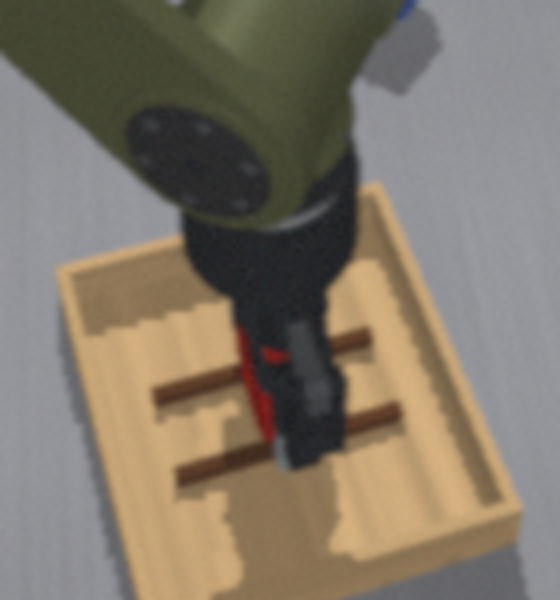

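The float is released. I'll rise straight up with the jaws opening, back off and inspect.

```bash
python3 -m handwheel '[[[0,0,0],0,0.8],[[0,0,0],0,1],[[0,0,0],0,1],[[0,0,0.005],0,1],[[0,0,0.015],0,1],[[0,0,0.03],0,1],[[0,0,0.055],0,1],[[0,0,0.085],0,1],[[0,0,0.115],0,1],[[0,0,0.145],0,1]]'|tail -4
python3 -m handwheel '[[[-0.01,0.03,0.02],0,1],[[-0.02,0.06,0.03],0,1],[[-0.03,0.09,0.03],0,1],[[-0.04,0.12,0.03],0,1],[[-0.05,0.15,0.03],0,1],[[-0.06,0.18,0.03],0,1],[[-0.07,0.21,0.03],0,1],[[-0.07,0.21,0.03],0,1],[[-0.07,0.21,0.03],0,1],[[-0.07,0.21,0.03],0,1]]'|tail -4
python3 - <<'E'
from bench import arm
from h import *
np.set_printoptions(precision=1,suppress=True)
for n in("side","top"):
    d=arm.get_image(n);cv2.imwrite(f"pics/{n}8.png",d["pixels"])
    m=red(d)
    if n=="top": m[:185]=0;m[265:]=0;m[:,:305]=0
    else: m[:270]=0;m[:,320:]=0
    P,u,v=pts(d,m);print(n,len(u),u.mean(),v.mean(),P.min(0),P.max(0),np.median(P,0))
    if n=="top":
        k=P[:,2]>55;print(cv2.minAreaRect(P[k][:,:2].astype(np.float32)),cv2.minAreaRect(P[:,:2].astype(np.float32)))
E
```

```text
tcp_pos: [487.5, -236.4, 235.8]
tcp_rot: [3.141, -0.001, 0.186]
contact_force: [0.7, 0.2, 0.1]
grip_width: 85.3
tcp_pos: [417.9, -26.8, 264.0]
tcp_rot: [3.141, -0.001, 0.186]
contact_force: [0.4, 0.3, -0.6]
grip_width: 85.3
side 530 240.7188679245283 322.9962264150943 [ 473.5 -267.5   21. ] [ 508.5 -216.1   66.5] [ 491.1 -250.5   57.1]
top 229 354.92139737991266 220.39737991266375 [ 472.6 -258.5    9.5] [ 508.5 -207.5   68.7] [ 491.8 -229.    60.5]
((492.3630065917969, -236.41390991210938), (31.232036590576172, 41.50698471069336), 9.15575885772705) ((491.6950378417969, -232.9507598876953), (31.308462142944336, 48.89607238769531), 9.690037727355957)
```

View pics/side8.png

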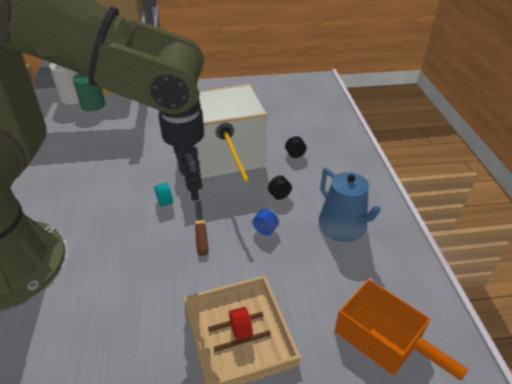

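View pics/top8.png

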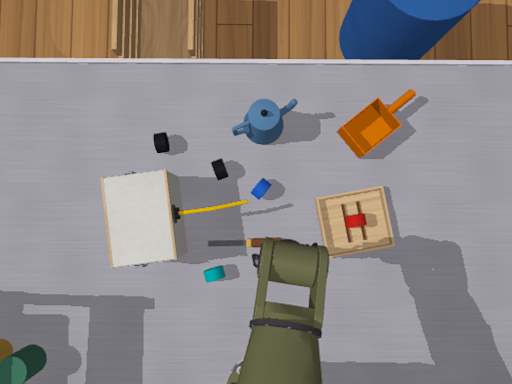

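The float (side 241,323; top 355,220) sits between the battens. Its centre is about (492,-236.4), which is 4 mm along and about 1 mm across from the tray's middle. Its bore is about 0.02 rad off the battens and its height is right. The pot, bailer and file haven't moved. Handing in.

```bash
python3 - <<'E'
from bench import arm
print(arm.close_job(), arm.read_state()["time_s"])
E
```

```text
the job is handed in; nothing more can be done
the job is handed in; nothing more can be done
```

The job is done and handed in at about 31 s of robot time (limit 69 s). The red float is off the rod and lying between the tray's battens, and the gripper has let go of it.

- **Sliding it off:** I gripped the float at 20 N and centred it on the rod by feel. I then eased it off in mostly 4 mm steps, following the lean I had measured, about 0.08 rad sideways and 0.14 rad down. The highest load I inferred on the rod was about 2.5 N, while closing the grip. Along the bend it stayed at or below sensor noise, roughly 0.5 N. These are short averages taken between moves, so a brief spike could have gone unseen.
- **Setting it down:** The first touch on the tray was slightly to one side, and the load rose to about 13 N (limit 25 N). I backed off, shifted 0.4 mm and let go at about 5.5 N.
- **Last checks:** The final pictures put the float about 4 mm from the tray's middle along the battens and 1 mm across. Its bore is about 0.02 rad off the battens, and its centre is about 36 mm up. The arm is clear, and the pot, bailer and file look unmoved; I judged those by eye, and the arm partly hid the file in the top view.
- **Disagreements:** My two estimates of the tray's middle, from its walls and from its battens, differed by about 2 mm, so I used their midpoint. No check failed.

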